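Empty the tilt-out bin of brass plugs into the kit tray

ROBOT

A 7-joint arm with a two-finger parallel gripper is mounted at the origin on the work surface. World frame = base frame: x ahead of the robot, y to its left, z up, the work surface at z = 0. Lengths are in m, angles in rad, forces in N, time in s.
With the tool pointing down it reaches from about 0.425 to 0.925 m from the base axis. Payload 6.8 kg.
Tool frame: the origin (TCP) lies where the fingers leave the gripper's body, on its centre line; the fingertips stand 73 mm ahead of it and the grasp point (between the pads) lies 54 mm ahead of it; z points along the fingers, y is the line along which they close (so a half turn about z gives the same grasp; the last joint's range is limited). The gripper opens to 85 mm and grips with 20 to 120 N. Pads are 22 mm wide; open, the fingers measure 114 mm over their backs; the gripper's body (76 mm by 85 mm) begins 54 mm behind the grasp point. The pads swing forward as they close: fully open they stand 13 mm farther back than shut.
Start: joints at [-1.227, 0.477, 0.022, 1.555, -0.011, 1.109, -0.083], TCP at [0.295, 0.607, 0.304] pointing down, gripper open.
Joint ranges: [-2.96, 2.96], [-0.34, 2.1], [-1.41, 1.46], [0.24, 2.44], [-1.37, 4.51], [0.17, 1.92], [-2.96, 2.96]. Speed limits (rad/s): [2.39, 2.39, 3.14, 3.14, 3.14, 3.14, 3.14].

INTERFACE

Orientations are given as a rotation vector (axis times angle).
In Python, from bench import r, grab_frame, camera_info gives the robot as it stands.
- The arm moves only by the shell command python3 -m pendant 'ROWS' [OPENING] [FORCE]. ROWS is 1 to 5 rows, parted by a bar, with the numbers parted by commas; each row has 6 numbers: dx, dy, dz in m, then a rotation vector rx, ry, rz in rad; each row is the pose to reach, as a shift and turn from the pose commanded when the command began, along the tool's axes at that moment; what a row does not reach only later rows make up. A row lasts 1/10 s, in which the tool goes at most 0.05 m and 0.15 rad, less where a joint would pass 70% of its speed; a pose out of reach is approached as far as the arm can. OPENING is the finger opening in m, set as the command begins (- or left out keeps the last). The fingers move at their own pace and stop on an object; FORCE is the grip in N (left out, the last holds). Time passes only in rows, so rows that do not move let the fingers close. It prints the time, the measured TCP pose, the force, the opening and the grip force at its end. Input that does not fit is refused with a message, and nothing moves.
- r.get_obs(): the state, without advancing time (a new reading comes with each control period).
- grab_frame(name): name is "side" or "top" or "wrist"; returns (picture, depth): 420x560x3 uint8, blue, green, red; 420x560 float32, m along the optical axis (not along the pixel's ray), 0 where there is no reading.
- camera_info(name): a dict with "camera_matrix" (3x3 intrinsics, pixels), "R" (3x3) and "t" (3): a world point X has camera coordinates R X + t. Camera axes: x right, y down, z forward; pixel columns grow to the right and rows downward; lengths in m; the calibration is good to about 2 mm. A picture is of the moment at which its call begins: read the wrist's pose just before it. camera_info takes no time and is no camera call; for the wrist camera it gives the pose at the moment of the call.
- r.hand_in(): hands the job in; it is judged then, once.
The state is a dict: "clock": time; "joints": joint angles; "qvel": joint speeds; "tau": joint torques, N m; "tcp_pos": TCP position; "orientation": TCP orientation; "contact_force": force on the tool from outside, world axes, zero at the start; "moment": the same for the moment, N m; "grip_width": finger opening in m; "gripper_force": force on a finger pad.
Only numpy, scipy, OpenCV 4.12 (cv2) and the standard library are available. Lean on these libraries where they do the work, as an engineer would, in place of code of your own. Each camera call takes 0.05 s, during which the arm holds its last target. There are 200 camera calls.

TASK

Slide the kit tray under the tilt-out bin that holds the brass plugs, then pull that bin forward by an ear until you feel it against its stop, without forcing it, and hold it there until all five plugs have slid out into the tray. Ease the bin back until it is shut, without letting it spring back, and leave the tray flat on the bench, the other bin shut and the things round about where they are.

Things in the scene. Friction and masses are not known exactly. Their poses are not given: they have to be found in the camera images.
- rack: blue base plate (160 x 420 x 12 mm) with a 152 mm high back, fixed to the bench, that carries the two bins side by side. Origin: centre of its underside, on the bench. Its x axis points to its back, so the bins tilt out towards its -x; y runs along it to the left as seen from the front; z is up
- bin_a (a joint): tilt of the bin that holds the brass plugs, rad: 0 shut (upright), growing as it tilts forward about a level pivot line along its lower front edge. Sheet-metal bin, 106 mm wide, 88 mm deep, walls 3 mm, open at the top. A spring pulls it shut: 2 to 4 N at the ear on the way, 5 to 7 N near its stop, where it then rises steeply; let go, it slams. The plugs slide out from about 1.6 rad on
- bin_a_pivot (a point): middle of that bin's pivot line (fixed, axes as the rack's), 45 mm in front of the rack's middle, 190 mm above the bench. The grey frame behind and below it, 130 mm wide, reaches 8 mm in front of it; the rack's base plate reaches 35 mm in front of it
- bin_a_lip (a point): middle of the pouring lip, the top edge of the bin's flat front panel. The panel rises 143 mm from the pivot line, leaning 30 degrees forward when shut. With the bin at its stop the panel slopes down at 40 to 55 degrees, the lip 75 to 100 mm above the bench and 85 to 110 mm in front of the pivot line; the plugs land up to 90 mm in front of it. Moves with the bin
- bin_a_ear_left (a point): left (rack +y) pull ear: the top of the front panel goes on 40 mm beyond each side wall as a flat 3 mm ear, 55 mm tall, its upper edge rolled (8 mm). The point lies on the ear's inner (rear) face, mid-width, 125 mm from the pivot line up the panel, 73 mm left of the bin's middle. Behind it is free space for closed fingers, outside the bin. Moves with the bin
- bin_a_ear_right (a point): right (rack -y) pull ear, mirror image of the left: the point lies on the ear's inner (rear) face, 125 mm from the pivot line up the panel, 73 mm right of the bin's middle
- stop_a: adjustable stop of the brass-plug bin: steel sector plate with a curved slot on the frame's left cheek, and in it a stud with a black knob that a lug on the bin meets, 55 mm from the pivot line. Origin and axes: as the pivot point, fixed. The stud is clamped somewhere different each time: the bin stops between 1.75 and 2.0 rad; feel for it
- bin_b (a joint): tilt angle of the other bin, the same but filled with black caps: leave it shut. Which of the two stands left varies; their middles are 200 mm apart, neighbouring ears 14 mm
- tray: loose grey kit tray, 160 (its x) x 180 (its y) x 38 mm high, walls 5 mm with a 10 mm wide rim flush with the top, floor 5 mm thick, 0.35 kg. Origin: centre of its underside. It starts in front of the rack, between the two bins and a little askew
- plug0: one of five brass hex-head plugs, head 24 mm across flats and 10 mm thick, threaded end 17 mm across, 25 mm long in all, about 45 g; starts standing in the bin. Origin: centre of the head's face
- plug1: one of five brass hex-head plugs, head 24 mm across flats and 10 mm thick, threaded end 17 mm across, 25 mm long in all, about 45 g; starts standing in the bin. Origin: centre of the head's face
- plug2: one of five brass hex-head plugs, head 24 mm across flats and 10 mm thick, threaded end 17 mm across, 25 mm long in all, about 45 g; starts standing in the bin. Origin: centre of the head's face
- plug3: one of five brass hex-head plugs, head 24 mm across flats and 10 mm thick, threaded end 17 mm across, 25 mm long in all, about 45 g; starts standing in the bin. Origin: centre of the head's face
- plug4: one of five brass hex-head plugs, head 24 mm across flats and 10 mm thick, threaded end 17 mm across, 25 mm long in all, about 45 g; starts standing in the bin. Origin: centre of the head's face
- gauge: dial pressure gauge lying on its back, round case 64 mm across and 30 mm high with a brass stem; a bystander. Origin under the case's centre
- tape: white tape spool lying flat, 52 mm across, 14 mm high; a bystander. Origin under its centre
- wrench: steel wrench lying on the bench; a bystander
- screwdriver: red-handled screwdriver lying on the bench; a bystander
- calibrator: blue hand-held calibrator, 160 x 85 x 36 mm, lying on the bench; a bystander
- mouse: black computer mouse, 105 x 60 x 32 mm; a bystander
Things that resemble listed ones, but are neither listed nor needed, are in the scene too. Of the things that look like the tray, take the one that is farthest to the robot's left at the start.

How it is judged:
On the way:
1. the bin of brass plugs is pulled forward against its stop and held there for 0.3 s (value of joint bin_a above 1.6 rad and contact force between stop_a and anything else above 1 N), for 0.3 s.
At the end, for the whole second after the job is handed in: All five plugs lie at rest inside the tray's walls, the tray lies still and flat on the bench, and the bin is shut again (within 0.06 rad) (value of joint bin_a below 0.06 rad and height (world z) of tray below 0.006 m and angle between tray's own z axis and vertical below 0.05 rad and linear speed of tray below 0.02 m/s and x of plug0 in the frame of tray between -0.078 and 0.078 m and y of plug0 in the frame of tray between -0.088 and 0.088 m and z of plug0 in the frame of tray between 0 and 0.045 m and linear speed of each of plug0, plug1, plug2, plug3, plug4 below 0.03 m/s and x of plug1 in the frame of tray between -0.078 and 0.078 m and y of plug1 in the frame of tray between -0.088 and 0.088 m and z of plug1 in the frame of tray between 0 and 0.045 m and x of plug2 in the frame of tray between -0.078 and 0.078 m and y of plug2 in the frame of tray between -0.088 and 0.088 m and z of plug2 in the frame of tray between 0 and 0.045 m and x of plug3 in the frame of tray between -0.078 and 0.078 m and y of plug3 in the frame of tray between -0.088 and 0.088 m and z of plug3 in the frame of tray between 0 and 0.045 m and x of plug4 in the frame of tray between -0.078 and 0.078 m and y of plug4 in the frame of tray between -0.088 and 0.088 m and z of plug4 in the frame of tray between 0 and 0.045 m); the robot touches nothing.
It fails at once if the bin of brass plugs is let spring back: it swings towards shut faster than 2.5 rad/s (velocity of joint bin_a below -2.5 rad/s).
It fails at once if the stop is forced: more than 120 N on it (about 50 N of pull at the ear) (contact force between stop_a and anything else above 120 N).
It fails at once if the other bin is pulled open (more than 0.15 rad) (value of joint bin_b above 0.15 rad).
It fails at once if a bystander (gauge, tape, wrench, screwdriver, calibrator, mouse) is moved by more than 30 mm (distance of any of gauge, tape, wrench, screwdriver, calibrator, mouse from where it was at the start of the episode above 0.03 m).
It also fails if it takes over 69 s, if anything falls off the work surface, if the arm or the gripper's body presses on something with over 40 N, if the wrist force passes 120 N, or if a joint passes its speed limit or range.

## Working session

There is one attempt and no reset: what is moved stays moved. The work goes in short steps, Python scripts to look and compute and a shell command to move; the robot and the scene stay as the last step left them, time stands still between calls to the robot, and variables do not carry over. Pictures are saved under pics/ and viewed, at most 10 in all, crops included, and the job is handed in when it is done.

```bash
ls; mkdir -p pics
cat > h.py <<'E'
import numpy as np, cv2
from bench import r, grab_frame, camera_info
from scipy.spatial.transform import Rotation as Ro
def cloud(depth, ci):
    K=np.array(ci["camera_matrix"]);R=np.array(ci["R"]);t=np.array(ci["t"])
    v,u=np.mgrid[:depth.shape[0],:depth.shape[1]]
    c=np.stack([(u-K[0,2])/K[0,0]*depth,(v-K[1,2])/K[1,1]*depth,depth],-1)
    return (c-t)@R
E
python3 - <<'E'
from h import *
o=r.get_obs();print(o)
for n in("top","side"):
    ci=camera_info(n);f,d=grab_frame(n);cv2.imwrite(f"pics/{n}0.png",f);np.savez(f"{n}0.npz",f=f,d=d,P=cloud(d,ci))
    print(n,ci)
E
```

```text
pics
{'clock': 0.0, 'joints': array([-1.22706895,  0.47781596,  0.02231758,  1.55648352, -0.0115194 ,
        1.10934834, -0.08311411]), 'qvel': array([-0.00180938,  0.00076708,  0.00030471,  0.00157164, -0.0001805 ,
       -0.00145339,  0.00090431]), 'tau': array([ 7.08012431e-04, -5.96465635e+01,  1.60831869e+00, -2.81184286e+01,
        1.25684054e-02,  9.32497031e-03,  3.00038948e-06]), 'tcp_pos': array([0.29448988, 0.60682935, 0.30290101]), 'orientation': array([-7.03608028e-01, -3.06146080e+00,  2.98651007e-03]), 'contact_force': array([ 0.19552696,  0.56128938, -0.26780759]), 'moment': array([-0.0392979 ,  0.03116043,  0.01960525]), 'gripper_force': 0.0, 'grip_width': 0.08532225472519596}
top {'camera_matrix': array([[427.0303055 ,   0.        , 275.98017325],
       [  0.        , 427.0303055 , 212.88391291],
       [  0.        ,   0.        ,   1.        ]]), 'R': array([[ 1.12176706e-03, -9.99866763e-01, -1.62848750e-02],
       [-9.97145065e-01,  1.11115465e-04, -7.55096462e-02],
       [ 7.55013950e-02,  1.63230870e-02, -9.97012084e-01]]), 't': array([-0.01332872,  0.5230604 ,  1.31838054])}
side {'camera_matrix': array([[518.43063127,   0.        , 273.78973567],
       [  0.        , 518.43063127, 213.86547336],
       [  0.        ,   0.        ,   1.        ]]), 'R': array([[-0.91880078, -0.39440782, -0.01573514],
       [-0.29314373,  0.70850936, -0.64193555],
       [ 0.26433289, -0.58519823, -0.76659713]]), 't': array([0.4725648 , 0.28621303, 1.36691122])}
```

View pics/top0.png

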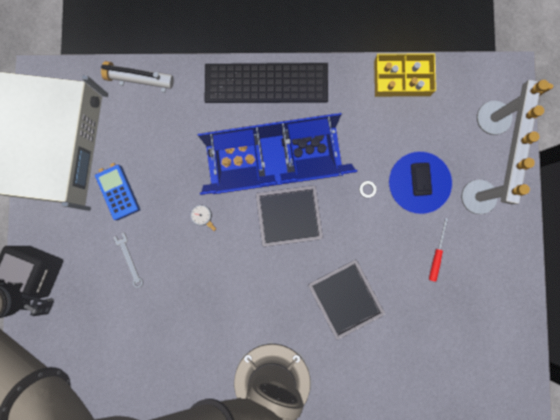

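View pics/side0.png

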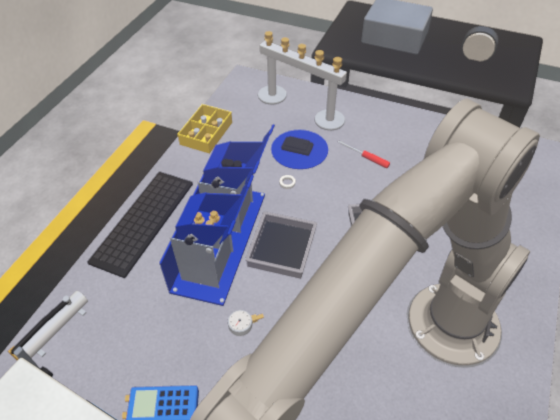

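Top view: the trays are at (290,215) and (346,298). The one farthest left is (290,215), between the bins. The brass plugs are in the left bin at (238,157) and the black caps in the right one at (312,148). Brass look-alikes are on the stand at (530,130) and in the yellow box at (405,75). The gauge is at (201,215), close to where the tray will go.

Run:
```python
from h import *
T=np.load("top0.npz");S=np.load("side0.npz")
def blue(f):
    h=cv2.cvtColor(f,cv2.COLOR_BGR2HSV);return (abs(h[...,0].astype(int)-118)<12)&(h[...,1]>120)
for n,D in(("top",T),("side",S)):
    f,P=D["f"],D["P"];m=blue(f)&(D["d"]>0)
    m&=(abs(P[...,1]-.1)<.35)&(P[...,0]>.5)
    Q=P[m]
    for lo,hi in((.005,.02),(.14,.165),(.16,.30),(.300,.335)):
        q=Q[(Q[:,2]>lo)&(Q[:,2]<hi)]
        if len(q)>10:print(n,lo,len(q),q.min(0).round(3),q.max(0).round(3),"rect",cv2.minAreaRect(q[:,:2].astype(np.float32)))
    # high edge ears: top edge line of front panels
    q=Q[(Q[:,2]>.295)&(Q[:,2]<.34)]
    if len(q): print(n,"ear hi", q[np.argsort(q[:,1])][::max(1,len(q)//15)].round(3).tolist())
    # tray: non blue z .03-.045
    m=(abs(P[...,2]-.038)<.006)&(D["d"]>0)&(P[...,1]<.3)&(P[...,1]>-.1)&(P[...,0]>.42)&(P[...,0]<.66)
    m=cv2.morphologyEx(m.astype(np.uint8),cv2.MORPH_CLOSE,np.ones((3,3)))
    k,l,s,c=cv2.connectedComponentsWithStats(m)
    for i in range(1,k):
        if s[i,4]>60:
            q=P[(l==i)&(D["d"]>0)];q=q[abs(q[:,2]-.038)<.006];print(n,"tray",s[i],cv2.minAreaRect(q[:,:2].astype(np.float32)),q[:,2].mean())
    # floor dark mask & gauge
    m=(P[...,2]>.012)&(P[...,2]<.045)&(D["d"]>0)&(P[...,1]>.2)&(P[...,1]<.35)&(P[...,0]>.42)&(P[...,0]<.62)
    q=P[m]; print(n,"gauge",len(q),q.min(0).round(3),q.max(0).round(3)) if len(q) else 0
f=T["f"];cv2.imwrite("pics/crop.png",cv2.resize(f[105:255,180:370],None,fx=4,fy=4,interpolation=cv2.INTER_CUBIC))
```

```text
top 0.005 1497 [ 0.523 -0.222  0.005] [0.798 0.45  0.02 ] rect ((0.6687141060829163, 0.12465041875839233), (0.17011195421218872, 0.6876507997512817), 10.42572021484375)
top 0.14 340 [ 0.737 -0.198  0.14 ] [0.8   0.209 0.158] rect ((0.7694900035858154, 0.005563870072364807), (0.006839580833911896, 0.41188400983810425), 8.171562194824219)
top 0.16 4075 [ 0.562 -0.208  0.178] [0.775 0.169 0.3  ] rect ((0.6689124703407288, -0.010145679116249084), (0.1687098890542984, 0.3797638416290283), 7.871376991271973)
top 0.3 587 [ 0.547 -0.213  0.3  ] [0.616 0.167 0.323] rect ((0.5814161896705627, -0.02229912579059601), (0.014707342721521854, 0.38496118783950806), 8.39832878112793)
top ear hi [[0.605, -0.213, 0.319], [0.599, -0.189, 0.315], [0.602, -0.168, 0.311], [0.599, -0.141, 0.311], [0.598, -0.114, 0.304], [0.597, -0.087, 0.298], [0.591, -0.062, 0.306], [0.579, -0.04, 0.317], [0.579, -0.008, 0.317], [0.576, 0.014, 0.317], [0.576, 0.037, 0.307], [0.565, 0.064, 0.311], [0.571, 0.089, 0.301], [0.558, 0.116, 0.307], [0.564, 0.14, 0.298], [0.552, 0.161, 0.317]]
top tray [256 187  49  59 447] ((0.51
[... 1049 characters left out ...]
4], [0.607, -0.175, 0.299], [0.593, -0.143, 0.312], [0.599, -0.111, 0.298], [0.586, -0.083, 0.314], [0.578, -0.048, 0.317], [0.575, -0.029, 0.317], [0.572, 0.002, 0.313], [0.577, 0.021, 0.301], [0.568, 0.045, 0.311], [0.57, 0.07, 0.304], [0.565, 0.097, 0.305], [0.565, 0.118, 0.299], [0.549, 0.145, 0.312], [0.56, 0.16, 0.298]]
side tray [245 219  68  54 470] ((0.5094494819641113, -0.03217177838087082), (0.16877643764019012, 0.15582595765590668), 7.031869411468506) 0.03759821513271353
side tray [229 310  21  14  93] ((0.5204675197601318, 0.22120818495750427), (0.05220773071050644, 0.03450026363134384), 48.87212371826172) 0.0332851540644211
side gauge 478 [0.479 0.2   0.012] [0.547 0.258 0.037]
```

View pics/crop.png

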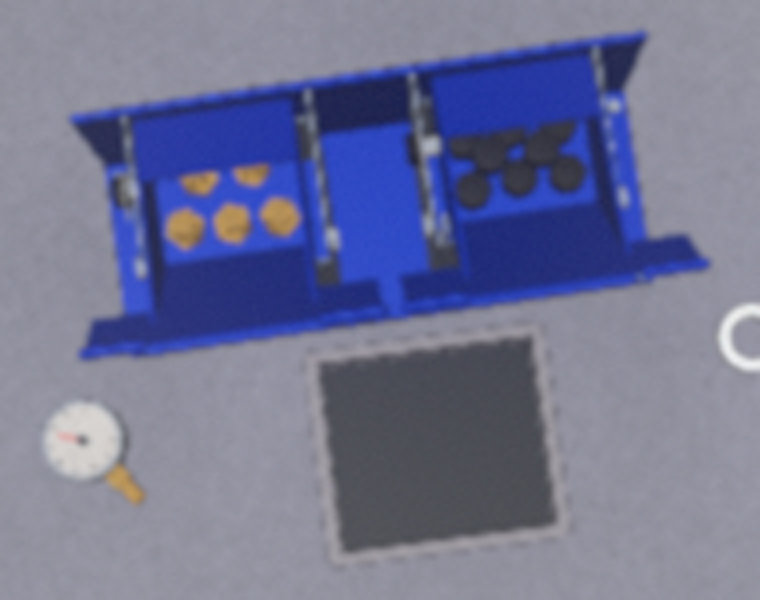

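The crop confirms it: five brass plugs are in the left bin, and the plain grey tray stands at crop centre (436,444), between the bins. Next I work out the rack and tray poses and the first move.

```bash
cat >> h.py <<'E'
YAW=np.radians(8.15);O=np.array([.6926,-.0046])
RZ=np.array([[np.cos(YAW),-np.sin(YAW)],[np.sin(YAW),np.cos(YAW)]])
def rack2w(x,y,z): return np.r_[O+RZ@[x,y],z]
def w2rack(p): return np.r_[RZ.T@(np.asarray(p)[:2]-O),p[2]]
def Rdes(a=0.): # tool x=-rack x, y=rack y, z down; a: body leans to +y
    B=np.array([[-1,0,0],[0,1,0],[0,0,-1.]]).T
    M=np.eye(3);M[:2,:2]=RZ
    return Ro.from_matrix(M@Ro.from_rotvec([-a,0,0]).as_matrix()@B)
def go(tcp,Rt):
    o=r.get_obs();R=Ro.from_rotvec(o["orientation"])
    print("shift",R.inv().apply(np.asarray(tcp)-o["tcp_pos"]).round(4),"turn",(R.inv()*Rt).as_rotvec().round(3),"at",o["tcp_pos"].round(3))
def plane(u,v,z,ci):
    K=np.array(ci["camera_matrix"]);R=np.array(ci["R"]);t=np.array(ci["t"])
    d=R.T@np.linalg.inv(K)@[u,v,1];c=-R.T@t;return c+d*(z-c[2])/d[2]
def st():
    o=r.get_obs();print("t",round(o["clock"],2),"tcp rack",w2rack(o["tcp_pos"]).round(4),"F rack",np.r_[RZ.T@o["contact_force"][:2],o["contact_force"][2]].round(1))
E
python3 - <<'E'
from h import *
ci=camera_info("top")
cr=np.array([[310,355],[535,330],[563,530],[335,562]])/4+[180,105]
W=np.array([plane(u,v,.038,ci) for u,v in cr]);print(W.round(4).tolist())
print([w2rack(w).round(3).tolist() for w in W], w2rack(W.mean(0)))
c=w2rack(W.mean(0))
g=rack2w(c[0]-.04,c[1]-.085,.16);go(g,Rdes())
E
```

```text
[[0.5812, 0.0441, 0.038], [0.6006, -0.1304, 0.038], [0.4458, -0.151, 0.038], [0.4211, 0.0241, 0.038]]
[[-0.103, 0.064, 0.038], [-0.109, -0.111, 0.038], [-0.265, -0.11, 0.038], [-0.265, 0.067, 0.038]] [-0.18548741 -0.02262705  0.038     ]
shift [-0.4985 -0.5915  0.1441] turn [-0.002 -0.    -0.594] at [0.295 0.607 0.303]
```

```bash
python3 -m pendant '0,0,-0.02,0,0,-0.12 | 0,0,-0.04,0,0,-0.24 | 0,0,-0.06,0,0,-0.36 | 0,0,-0.07,0,0,-0.48 | 0,0,-0.08,0,0,-0.594' 0.05 30
python3 - <<'E'
from h import *
go(rack2w(-.1855-.04,-.0226-.085,.16),Rdes())
E
```

```text
clock: 0.6
tcp_pos: [0.2947, 0.6072, 0.3842]
orientation: [0.231, -3.133, 0.0]
contact_force: [-0.4, 0.7, -0.5]
grip_width: 0.0499
gripper_force: 0.0
shift [-0.078  -0.7699  0.2244] turn [-0.    -0.     0.005] at [0.295 0.607 0.384]
```

```bash
python3 -m pendant '-0.005,-0.048,0,0,0,0 | -0.01,-0.096,0,0,0,0 | -0.015,-0.144,0,0,0,0 | -0.02,-0.192,0,0,0,0 | -0.025,-0.24,0,0,0,0' | head -2; python3 -m pendant '-0.005,-0.048,0,0,0,0 | -0.01,-0.096,0,0,0,0 | -0.015,-0.144,0,0,0,0 | -0.02,-0.192,0,0,0,0 | -0.025,-0.24,0,0,0,0' | head -2;  python3 -m pendant '-0.005,-0.048,0,0,0,0 | -0.01,-0.096,0,0,0,0 | -0.015,-0.144,0,0,0,0 | -0.02,-0.192,0,0,0,0 | -0.028,-0.24,0,0,0,0' ;python3 - <<'E'
from h import *
go(rack2w(-.1855-.04,-.0226-.085,.16),Rdes())
E
```

```text
clock: 1.1
tcp_pos: [0.3536, 0.371, 0.3835]
clock: 1.6
tcp_pos: [0.4121, 0.1371, 0.3838]
clock: 2.1
tcp_pos: [0.4735, -0.0964, 0.3839]
orientation: [-0.223, 3.134, 0.001]
contact_force: [1.5, 1.0, -0.1]
grip_width: 0.0498
gripper_force: 0.0
shift [-0.0043 -0.0479  0.2239] turn [ 0.  0. -0.] at [ 0.474 -0.096  0.384]
```

```bash
python3 -m pendant '-0.004,-0.048,0,0,0,0 | -0.004,-0.048,0.05,0,0,0 | -0.004,-0.048,0.1,0,0,0 | -0.004,-0.048,0.15,0,0,0 | -0.004,-0.048,0.2,0,0,0' | head -2; python3 -m pendant '0,0,0.03,0,0,0 | 0,0,0.055,0,0,0 | 0,0,0.08,0,0,0 | 0,0,0.096,0,0,0 | 0,0,0.096,0,0,0'; python3 -m pendant '0,0,0,0,0,0 | 0,0,0,0,0,0 | 0,0,0,0,0,0 | 0,0,0,0,0,0 | 0,0,0,0,0,0' 0 30;python3 - <<'E'
from h import *
st()
f,d=grab_frame("wrist");cv2.imwrite("pics/w1.png",f)
E
```

```text
clock: 2.6
tcp_pos: [0.4844, -0.1414, 0.1821]
clock: 3.1
tcp_pos: [0.4832, -0.141, 0.0858]
orientation: [0.223, -3.129, -0.002]
contact_force: [-0.7, -0.8, -0.2]
grip_width: 0.0502
gripper_force: 0.0
clock: 3.6
tcp_pos: [0.4854, -0.142, 0.089]
orientation: [-0.221, 3.132, -0.001]
contact_force: [-0.8, -2.0, 7.3]
grip_width: 0.0094
gripper_force: 29.7
t 3.6 tcp rack [-0.2246 -0.1066  0.089 ] F rack [-1.1 -1.9  7.3]
```

View pics/w1.png

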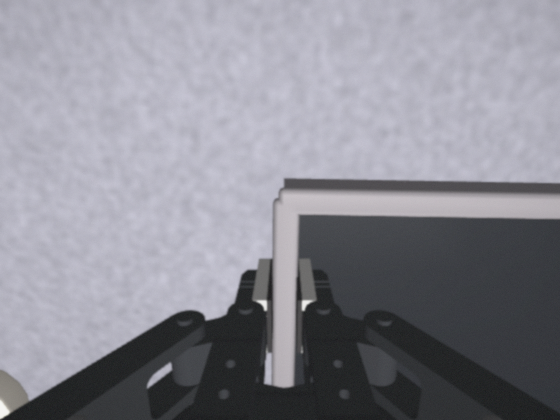

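```bash
python3 -m pendant '0,0,-0.003,0,0,0 | 0,0.015,-0.003,0,0,0 | 0,0.04,-0.003,0,0,0 | 0,0.065,-0.003,0,0,0 | 0,0.09,-0.003,0,0,0'; python3 -m pendant '0,0.016,0,0,0,0 | 0,0.0316,0,0,0,0 | -0.008,0.0316,0,0,0,0 | -0.016,0.0316,0,0,0,0 | -0.019,0.0316,0,0,0,0';python3 - <<'E'
from h import *
st();ci=camera_info("top");f,d=grab_frame("top");P=cloud(d,ci)
m=(abs(P[...,2]-.038)<.005)&(d>0)
Q=P[m];q=np.array([w2rack(p) for p in Q]);q=q[(abs(q[:,1]-.1)<.12)&(q[:,0]<-.06)&(q[:,0]>-.3)];print(cv2.minAreaRect(q[:,:2].astype(np.float32)),q.min(0),q.max(0))
cv2.imwrite("pics/t2.png",cv2.resize(f[120:270,160:360],None,fx=4,fy=4))
E
```

```text
clock: 4.15
tcp_pos: [0.4715, -0.0514, 0.091]
orientation: [0.223, -3.133, -0.0]
contact_force: [-0.1, -0.2, -2.7]
grip_width: 0.0096
gripper_force: 29.5
clock: 4.65
tcp_pos: [0.4877, -0.0187, 0.091]
orientation: [-0.223, 3.133, -0.001]
contact_force: [-0.9, -0.4, -3.2]
grip_width: 0.0089
gripper_force: 29.6
t 4.65 tcp rack [-0.2049  0.0151  0.091 ] F rack [-1.  -0.2 -3.2]
((-0.16492249071598053, 0.10552738606929779), (0.16797694563865662, 0.18760064244270325), 0.7435441613197327) [-0.24974269  0.01248873  0.03305743] [-0.07995997  0.19947805  0.04289681]
```

View pics/t2.png

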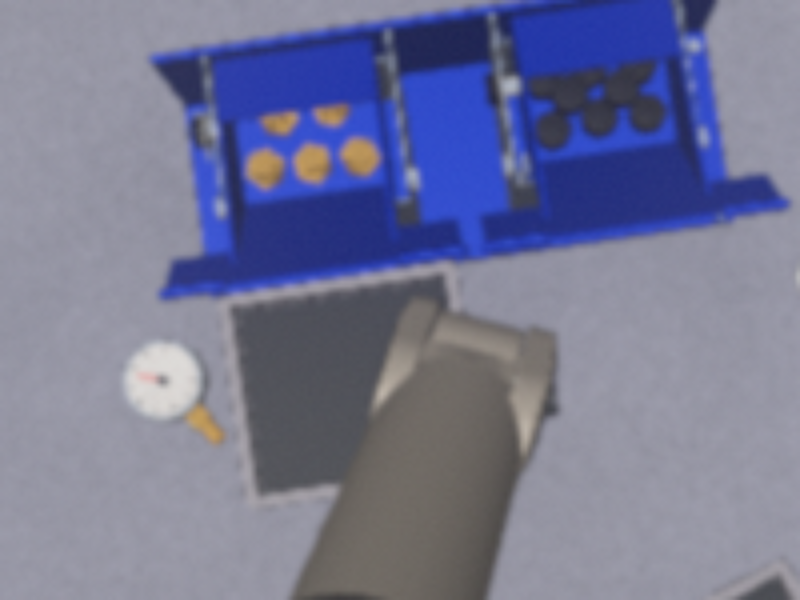

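The tray now lies square under the brass bin, from crop (230,300) to (450,270), with the gauge still clear at (163,380). I'll nudge it 3 mm closer, let go, rise, and close the fingers.

```bash
python3 -m pendant '-0.0015,0,0,0,0,0 | -0.003,0,0,0,0,0 | -0.003,0,0,0,0,0' | grep force; python3 -m pendant '0,0,0,0,0,0 | 0,0,0,0,0,0 | 0,0,0,0,0,0 | 0,0,-0.02,0,0,0 | 0,0,-0.06,0,0,0' 0.04 | grep -v ori; python3 -m pendant '0.02,0,-0.045,0,0,0 | 0.03,0,-0.09,0,0,0 | 0.03,0,-0.135,0,0,0 | 0.03,0,-0.18,0,0,0 | 0.03,0,-0.225,0,0,0' 0 | grep -v ori; python3 -m pendant '0,0,-0.05,0,0,0 | 0,0.04,-0.07,0.12,0,0 | 0,0.08,-0.07,0.24,0,0 | 0,0.12,-0.07,0.36,0,0 | 0,0.15,-0.07,0.44,0,0';python3 - <<'E'
from h import *
st();a=.44
print(Ro.from_rotvec(r.get_obs()["orientation"]).as_matrix().round(3))
f,d=grab_frame("top");cv2.imwrite("pics/t3.png",f)
# ear geometry: print in rack
for th in (0,):
    phi=np.radians(30)+th
    print("ear pt",-.045-.125*np.sin(phi),.173,.19+.125*np.cos(phi))
# tip target: behind ear by 35 mm clearance centre
tip=np.array([-.1075+.04,.170,.29]);R=Rdes(a)
tcp=rack2w(*tip)-R.apply([0,0,.073]);go(tcp,R);go(tcp+[0,0,.1],R)
E
```

```text
contact_force: [-0.9, -0.7, -1.9]
gripper_force: 29.6
clock: 5.5
tcp_pos: [0.4878, -0.0178, 0.1498]
contact_force: [1.1, 0.9, 0.9]
grip_width: 0.0402
gripper_force: 0.0
clock: 6.0
tcp_pos: [0.459, -0.0224, 0.378]
contact_force: [1.2, 0.8, 0.1]
grip_width: -0.0003
gripper_force: 0.0
clock: 6.5
tcp_pos: [0.4374, 0.1296, 0.4464]
orientation: [-0.22, 3.024, -0.68]
contact_force: [0.1, -0.6, -0.0]
grip_width: 0.0003
gripper_force: 0.0
t 6.5 tcp rack [-0.2336  0.1691  0.4464] F rack [ 0.  -0.7 -0. ]
[[-0.989 -0.131  0.064]
 [-0.146  0.894 -0.423]
 [-0.002 -0.428 -0.904]]
ear pt -0.10749999999999998 0.173 0.29825317547305485
shift [-0.1667  0.0596  0.07  ] turn [-0.005  0.005  0.012] at [0.436 0.136 0.445]
shift [-0.1666  0.0166 -0.0203] turn [-0.005  0.005  0.012] at [0.436 0.136 0.445]
```

View pics/t3.png

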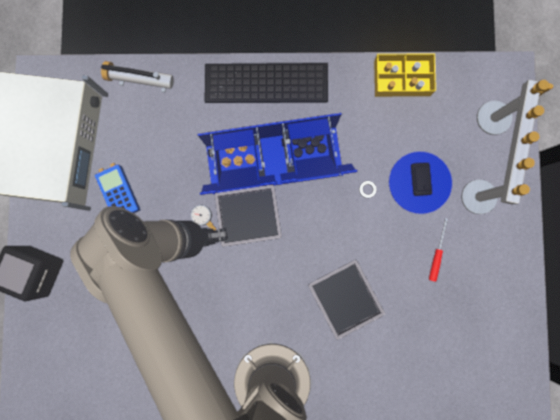

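```bash
python3 -m pendant '-0.04,0,-0.02,0,0,0 | -0.085,0.005,-0.02,0,0,0 | -0.13,0.01,-0.02,0,0,0 | -0.167,0.0166,-0.02,0,0,0.01 | -0.167,0.0166,-0.02,0,0,0.01' | grep -v ori;  python3 -m pendant '0,0.015,0.03,0,0,0 | 0,0.03,0.06,0,0,0 | 0,0.038,0.08,0,0,0 | 0,0.043,0.09,0,0,0 | 0,0.043,0.09,0,0,0' | grep -v ori;python3 - <<'E'
from h import *
st();tip=lambda:w2rack(r.get_obs()["tcp_pos"]+Ro.from_rotvec(r.get_obs()["orientation"]).apply([0,0,.073]))
print("tip",tip())
f,d=grab_frame("side");cv2.imwrite("pics/s3.png",f[100:400,100:400].repeat(2,0).repeat(2,1))
E
```

```text
clock: 7.05
tcp_pos: [0.6031, 0.1742, 0.4546]
contact_force: [-0.4, 0.6, -0.4]
grip_width: -0.0
gripper_force: 0.0
clock: 7.55
tcp_pos: [0.5998, 0.1736, 0.3562]
contact_force: [-0.9, -0.4, 0.5]
grip_width: 0.0
gripper_force: 0.0
t 7.55 tcp rack [-0.0666  0.1896  0.3562] F rack [-0.9 -0.2  0.5]
tip [-0.06674075  0.15844025  0.29018673]
```

View pics/s3.png

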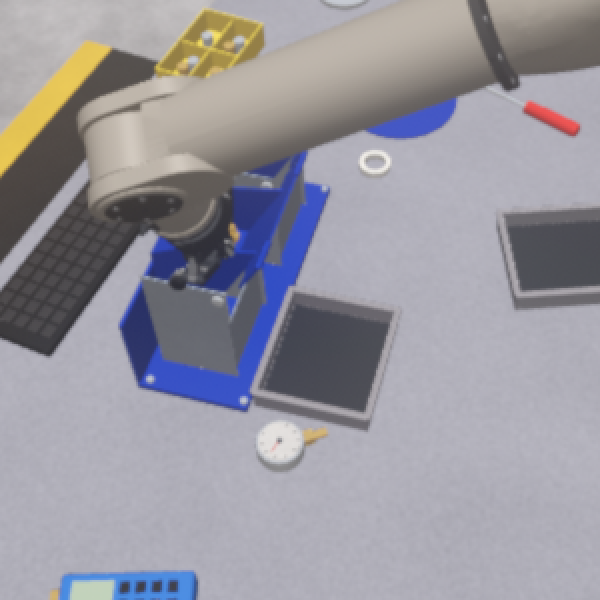

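The fingers are behind the left ear at about (205,265), but 12 mm too close to the side wall. I'll shift them outward and then feel forward.

```bash
cat >> h.py <<'E'
def tipst():
    o=r.get_obs();tip=w2rack(o["tcp_pos"]+Ro.from_rotvec(o["orientation"]).apply([0,0,.073]))
    F=np.r_[RZ.T@o["contact_force"][:2],o["contact_force"][2]]
    f,h=-.045-tip[0],tip[2]-.19
    print("t",round(o["clock"],2),"tip",tip.round(4),"rad",round(np.hypot(f,h),4),"ang",round(np.arctan2(f,h),3),"F",F.round(1))
E
python3 -m pendant '0,0.0065,-0.003,0,0,0 | 0,0.0127,-0.006,0,0,0 | 0.008,0.0127,-0.006,0,0,0 | 0.013,0.0127,-0.006,0,0,0 | 0.013,0.0127,-0.006,0,0,0' >/dev/null; python3 -c "from h import *;tipst()"; python3 -m pendant '0.004,0,0,0,0,0 | 0.008,0,0,0,0,0 | 0.012,0,0,0,0,0 | 0.016,0,0,0,0,0 | 0.016,0,0,0,0,0' >/dev/null; python3 -c "from h import *;tipst()"
```

```text
t 8.1 tip [-0.0794  0.1729  0.2914] rad 0.1071 ang 0.327 F [0.2 0.1 0. ]
t 8.6 tip [-0.0946  0.173   0.2913] rad 0.1128 ang 0.455 F [ 0.4 -0.1  0.2]
```

```bash
python3 -m pendant '0.003,0,0,0,0,0 | 0.006,0,0,0,0,0 | 0.009,0,0,0,0,0 | 0.009,0,0,0,0,0' >/dev/null; python3 -c "from h import *;tipst()"; python3 -m pendant '0.003,0,0,0,0,0 | 0.006,0,0,0,0,0 | 0.009,0,0,0,0,0 | 0.009,0,0,0,0,0' >/dev/null
python3 - <<'E'
from h import *
tipst()
f,d=grab_frame("top");cv2.imwrite("pics/t4.png",cv2.resize(f[90:240,160:360],None,fx=4,fy=4))
E
```

```text
t 9.0 tip [-0.1039  0.1731  0.291 ] rad 0.117 ang 0.528 F [ 2.4 -0.6 -0.1]
t 9.4 tip [-0.1131  0.1732  0.291 ] rad 0.1218 ang 0.593 F [2.4 0.1 0.2]
```

```bash
python3 -m pendant '0.0104,0.0034,0.007,0,0,0 | 0.0193,0.0069,0.0145,0,0,0 | 0.0274,0.0109,0.0228,0,0,0 | 0.0345,0.0151,0.0318,0,0,0 | 0.0405,0.0197,0.0414,0,0,0' >/dev/null
python3 - <<'E'
from h import *
tipst()
f,d=grab_frame("side");cv2.imwrite("pics/s4.png",cv2.resize(f[140:340,140:380],None,fx=2.5,fy=2.5))
E
```

```text
t 9.95 tip [-0.1534  0.1737  0.2443] rad 0.1212 ang 1.107 F [ 3.2 -1.1  2.6]
```

View pics/s4.png

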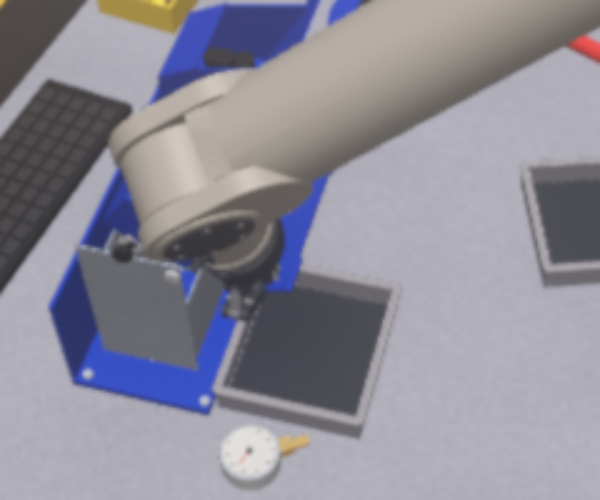

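The ear is following the fingers, with the force normal to the panel, so I carry on along the arc.

```bash
python3 -m pendant '0.005,0.0048,0.01,0,0,0 | 0.0089,0.0098,0.0205,0,0,0 | 0.0115,0.0149,0.0312,0,0,0 | 0.013,0.0201,0.0422,0,0,0 | 0.0132,0.0253,0.0532,0,0,0' >/dev/null; python3 -c "from h import *;tipst()"; python3 -m pendant '-0.0009,0.0052,0.0109,0,0,0 | -0.0031,0.0104,0.0218,0,0,0 | -0.0065,0.0154,0.0323,0,0,0 | -0.011,0.0203,0.0426,0,0,0' >/dev/null; python3 -c "from h import *;tipst()"
```

```text
t 10.5 tip [-0.166  0.174  0.185] rad 0.1212 ang 1.612 F [ 2.2 -0.7  4.3]
t 10.9 tip [-0.1547  0.1746  0.1377] rad 0.1215 ang 2.016 F [2.1 0.1 6.2]
```

```bash
python3 -m pendant '-0.005,0.0014,0.003,0,0,0 | -0.0096,0.0027,0.0057,0,0,0 | -0.0096,0.0027,0.0057,0,0,0' >/dev/null; python3 -c "from h import *;tipst()"; python3 -m pendant '-0.003,0.0021,0.0044,0,0,0 | -0.003,0.0021,0.0044,0,0,0' >/dev/null; python3 -c "from h import *;tipst()"
```

```text
t 11.2 tip [-0.1471  0.1738  0.131 ] rad 0.1179 ang 2.094 F [-5.6  0.2  3.1]
t 11.4 tip [-0.1438  0.1738  0.1266] rad 0.1174 ang 2.141 F [-6.4  0.6  2.3]
```

```bash
for i in 1; do python3 -m pendant '-0.0032,0.0022,0.0045,0,0,0 | -0.0032,0.0022,0.0045,0,0,0' >/dev/null; python3 -c "from h import *;tipst()"; python3 -m pendant '-0.0032,0.0021,0.0044,0,0,0 | -0.0032,0.0021,0.0044,0,0,0' >/dev/null; python3 -c "from h import *;tipst()"; python3 -m pendant '-0.0017,0.001,0.002,0,0,0 | -0.0017,0.001,0.002,0,0,0' >/dev/null; python3 -c "from h import *;tipst()"; done
```

```text
t 11.6 tip [-0.1402  0.1738  0.1219] rad 0.1171 ang 2.192 F [-5.4 -0.6  2.3]
t 11.8 tip [-0.1365  0.1739  0.1174] rad 0.1168 ang 2.241 F [-6.6 -0.1  3.9]
t 12.0 tip [-0.1348  0.1739  0.1155] rad 0.1167 ang 2.263 F [-4.9 -0.3  2.8]
```

```bash
python3 -m pendant '-0.0026,0.0013,0.0027,0,0,0 | -0.0026,0.0013,0.0027,0,0,0' >/dev/null; python3 -c "from h import *;tipst()"; python3 -m pendant '-0.0026,0.0013,0.0027,0,0,0 | -0.0026,0.0013,0.0027,0,0,0'  >/dev/null; python3 -c "from h import *;tipst()"; python3 -m pendant '-0.0014,0.0006,0.0013,0,0,0 | -0.0014,0.0006,0.0013,0,0,0' >/dev/null; python3 -c "from h import *;tipst()"
```

```text
t 12.2 tip [-0.132   0.1739  0.1126] rad 0.1164 ang 2.298 F [-6.1  0.   3.5]
t 12.4 tip [-0.129   0.174   0.1097] rad 0.1162 ang 2.333 F [-5.1 -0.7  3.9]
t 12.6 tip [-0.1279  0.1739  0.1086] rad 0.1162 ang 2.347 F [-6.7  0.4  6.6]
```

```bash
python3 -m pendant '-0.0014,0.0006,0.0012,0,0,0 | -0.0014,0.0006,0.0012,0,0,0 | -0.0014,0.0006,0.0012,0,0,0' >/dev/null; python3 -c "from h import *;tipst()"; python3 -m pendant '-0.0007,0.0003,0.0006,0,0,0 | -0.0007,0.0003,0.0006,0,0,0 | -0.0007,0.0003,0.0006,0,0,0'  >/dev/null; python3 -c "from h import *;tipst()"
```

```text
t 12.9 tip [-0.127   0.1739  0.1077] rad 0.1162 ang 2.358 F [-9.  -0.   9.9]
t 13.2 tip [-0.1266  0.1739  0.1072] rad 0.1162 ang 2.364 F [-10.8   1.1  13. ]
```

The force has climbed from 6 N to 17 N with almost no movement, so this is the stop. I'll hold here and look.

```bash
python3 -m pendant '0,0,0,0,0,0 | 0,0,0,0,0,0 | 0,0,0,0,0,0 | 0,0,0,0,0,0 | 0,0,0,0,0,0' >/dev/null;python3 -m pendant '0,0,0,0,0,0 | 0,0,0,0,0,0 | 0,0,0,0,0,0 | 0,0,0,0,0,0 | 0,0,0,0,0,0' >/dev/null;python3 -m pendant '0,0,0,0,0,0 | 0,0,0,0,0,0 | 0,0,0,0,0,0 | 0,0,0,0,0,0 | 0,0,0,0,0,0' >/dev/null;python3 - <<'E'
from h import *
tipst()
f,d=grab_frame("side");g,_=grab_frame("top");tipst()
a=cv2.resize(f[150:330,170:350],(400,400));b=cv2.resize(g[120:270,180:330],(400,400))
cv2.imwrite("pics/c5.png",np.hstack([a,b]))
E
```

```text
t 14.7 tip [-0.1266  0.1739  0.1072] rad 0.1163 ang 2.363 F [-9.9  0.1 12.9]
t 14.8 tip [-0.1266  0.1739  0.1072] rad 0.1162 ang 2.363 F [-10.1   0.7  12.7]
```

View pics/c5.png

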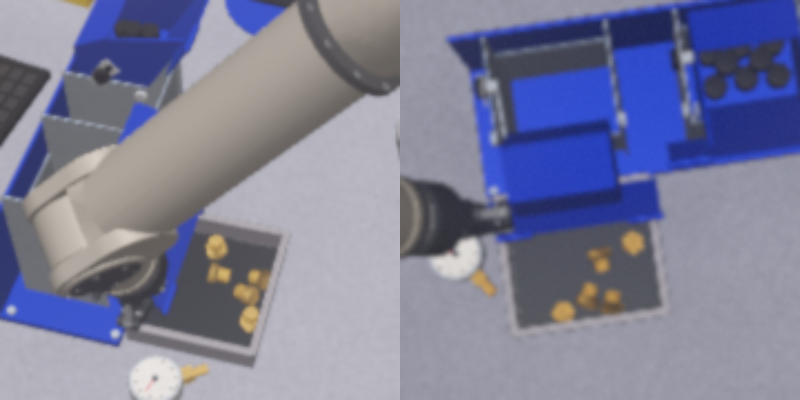

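All five plugs lie in the tray: (632,243), (600,257), (590,292), (610,300) and (563,312) in the right half of the picture, and the bin is empty. I'll print the way back along the arc.

Run:
```python
import numpy as np
R=.1165
for k in range(7):
    a0=2.363-.3*k;s=[]
    for i in range(1,6):
        a=a0-.06*i;df=R*(np.sin(a)-np.sin(a0));dd=-R*(np.cos(a)-np.cos(a0));s.append(f"{df:.4f} {.428*dd:.4f} {.904*dd:.4f}")
    print(round(a0,2),"; ".join(s))
```

```text
2.36 0.0048 -0.0022 -0.0046; 0.0093 -0.0044 -0.0094; 0.0135 -0.0068 -0.0145; 0.0174 -0.0093 -0.0197; 0.0209 -0.0119 -0.0252
2.06 0.0031 -0.0027 -0.0057; 0.0059 -0.0054 -0.0115; 0.0082 -0.0082 -0.0174; 0.0101 -0.0111 -0.0235; 0.0117 -0.0140 -0.0297
1.76 0.0011 -0.0030 -0.0062; 0.0018 -0.0059 -0.0125; 0.0021 -0.0089 -0.0188; 0.0020 -0.0119 -0.0251; 0.0015 -0.0149 -0.0314
1.46 -0.0010 -0.0030 -0.0063; -0.0023 -0.0059 -0.0125; -0.0041 -0.0088 -0.0186; -0.0063 -0.0116 -0.0246; -0.0089 -0.0144 -0.0304
1.16 -0.0030 -0.0027 -0.0057; -0.0063 -0.0053 -0.0113; -0.0100 -0.0079 -0.0166; -0.0140 -0.0103 -0.0218; -0.0184 -0.0126 -0.0267
0.86 -0.0047 -0.0022 -0.0047; -0.0097 -0.0043 -0.0091; -0.0150 -0.0063 -0.0132; -0.0205 -0.0081 -0.0171; -0.0263 -0.0097 -0.0206
0.56 -0.0060 -0.0015 -0.0032; -0.0122 -0.0029 -0.0061; -0.0186 -0.0041 -0.0086; -0.0252 -0.0051 -0.0108; -0.0319 -0.0060 -0.0126
```

```bash
python3 -m pendant '0.0048,-0.0022,-0.0046,0,0,0 | 0.0093,-0.0044,-0.0094,0,0,0 | 0.0135,-0.0068,-0.0145,0,0,0 | 0.0174,-0.0093,-0.0197,0,0,0 | 0.0209,-0.0119,-0.0252,0,0,0' >/dev/null; python3 -c "from h import *;tipst()"; python3 -m pendant '0.0031,-0.0027,-0.0057,0,0,0 | 0.0059,-0.0054,-0.0115,0,0,0 | 0.0082,-0.0082,-0.0174,0,0,0' >/dev/null; python3 -c "from h import *;tipst()"
```

```text
t 15.3 tip [-0.1476  0.1739  0.1341] rad 0.1169 ang 2.07 F [-5.6  0.1  2.8]
t 15.6 tip [-0.1552  0.1741  0.1536] rad 0.1161 ang 1.89 F [-4.6 -0.5  3.9]
```

```bash
python3 -m pendant '0.0019,-0.0029,-0.0061,0,0,0 | 0.0035,-0.0058,-0.0123,0,0,0' >/dev/null; python3 -c "from h import *;tipst()"; python3 -m pendant '0.0011,-0.003,-0.0062,0,0,0 | 0.0018,-0.0059,-0.0125,0,0,0 | 0.0021,-0.0089,-0.0188,0,0,0 | 0.002,-0.0119,-0.0251,0,0,0 | 0.0015,-0.0149,-0.0314,0,0,0' >/dev/null; python3 -c "from h import *;tipst()"; python3 -m pendant '-0.001,-0.003,-0.0063,0,0,0 | -0.0023,-0.0059,-0.0125,0,0,0 | -0.0041,-0.0088,-0.0186,0,0,0' >/dev/null; python3 -c "from h import *;tipst()"
```

```text
t 15.8 tip [-0.1582  0.1742  0.1674] rad 0.1155 ang 1.768 F [-3.7 -0.7  3.9]
t 16.3 tip [-0.159   0.1745  0.2023] rad 0.1147 ang 1.463 F [-1.1 -0.8  2.4]
t 16.6 tip [-0.1552  0.1745  0.2228] rad 0.115 ang 1.282 F [-1.2 -0.4  3.7]
```

```bash
python3 -m pendant '-0.0022,-0.0028,-0.006,0,0,0 | -0.0048,-0.0056,-0.0118,0,0,0' >/dev/null; python3 -c "from h import *;tipst()"; python3 -m pendant '-0.003,-0.0027,-0.0057,0,0,0 | -0.0063,-0.0053,-0.0113,0,0,0 | -0.01,-0.0079,-0.0166,0,0,0 | -0.014,-0.0103,-0.0218,0,0,0 | -0.0184,-0.0126,-0.0267,0,0,0' >/dev/null; python3 -c "from h import *;tipst()"
```

```text
t 16.8 tip [-0.1505  0.1745  0.2358] rad 0.115 ang 1.162 F [-1.2  0.2  3.5]
t 17.3 tip [-0.1321  0.1742  0.2653] rad 0.1151 ang 0.858 F [0.1 0.9 1.2]
```

```bash
python3 -m pendant '-0.0047,-0.0022,-0.0047,0,0,0 | -0.0097,-0.0043,-0.0091,0,0,0 | -0.015,-0.0063,-0.0132,0,0,0' >/dev/null; python3 -c "from h import *;tipst()"
```

```text
t 17.6 tip [-0.1171  0.1739  0.2798] rad 0.1152 ang 0.677 F [1.1 0.9 2.3]
```

```bash
python3 -m pendant '-0.0032,-0.001,-0.0021,0,0,0 | -0.0065,-0.002,-0.004,0,0,0 | -0.0098,-0.0029,-0.0058,0,0,0 | -0.0132,-0.0037,-0.0075,0,0,0' >/dev/null; python3 -c "from h import *;tipst()"; python3 -m pendant '-0.003,-0.0006,-0.0012,0,0,0 | -0.006,-0.0012,-0.0024,0,0,0 | -0.009,-0.0016,-0.0034,0,0,0 | -0.012,-0.002,-0.004,0,0,0' >/dev/null; python3 -c "from h import *;tipst()"
```

```text
t 18.0 tip [-0.1044  0.1734  0.2879] rad 0.1145 ang 0.545 F [0.1 0.7 3.1]
t 18.4 tip [-0.0925  0.1733  0.2923] rad 0.1128 ang 0.435 F [ 0.1  0.4 -0. ]
```

```bash
python3 -m pendant '-0.02,0,0,0,0,0 | -0.02,-0.017,-0.036,0,0,0 | -0.02,-0.034,-0.072,0,0,0 | -0.02,-0.051,-0.108,0,0,0 | -0.02,-0.051,-0.108,0,0,0' |grep force; python3 -m pendant '0.04,0,0,0,0,0 | 0.08,0,0,0,0,0 | 0.12,0,0,0,0,0 | 0.16,0.03,0,0,0,0 | 0.17,0.07,0,0,0,0'|grep force; python3 -m pendant '0,0.04,0,0,0,0 | 0,0.08,0,0,0,0 | 0,0.12,0,0,0,0 | 0,0.12,0,0,0,0 | 0,0.12,0,0,0,0'|grep force;python3 - <<'E'
from h import *
tipst()
f,d=grab_frame("side");g,d=grab_frame("top");P=cloud(d,camera_info("top"))
a=cv2.resize(f[150:330,170:350],(400,400));b=cv2.resize(g[100:250,180:330],(400,400))
cv2.imwrite("pics/c6.png",np.hstack([a,b]))
E
```

```text
contact_force: [1.2, 0.6, -0.5]
gripper_force: 0.0
contact_force: [-0.0, 1.2, -0.3]
gripper_force: 0.0
contact_force: [1.2, 1.0, -1.4]
gripper_force: 0.0
t 19.9 tip [-0.2416  0.3466  0.3291] rad 0.2408 ang 0.955 F [ 1.3  0.8 -1.4]
```

View pics/c6.png

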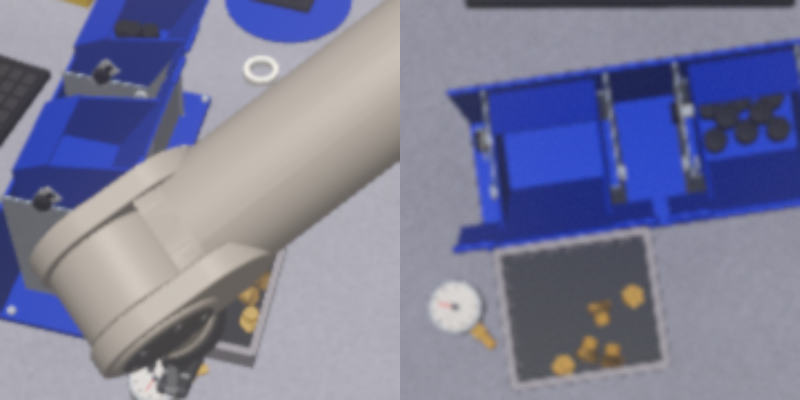

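The brass bin is shut and empty, all five plugs lie inside the tray walls, the gauge has not moved and the arm is clear.

```bash
python3 -c "
from h import *
print(r.hand_in())"
```

```text
the job is handed in; nothing more can be done
None
```

I handed the job in at about 20 s: all five plugs are in the tray, the brass bin was held against its stop and eased shut, and the last pictures show the other bin shut and the gauge unmoved; no verdict was returned.

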